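# Contact-probe reading on a sample lid

### The job

Stand the sample cup with the small round patch on its lid upright and centred on the little raised plate of the pedestal, and let go of it. Then draw the spring-tipped probe out of its leaning holder, hold it upright with its tip on the middle of the patch, and press gently so that the sprung tip goes about half way in. Keep it there for a good second and finish while still holding the probe in contact; do not jab the cup or disturb the other things on the desk.

Things in the scene. Friction and masses are not known exactly. Their poses are not given: they have to be found in the camera images.
- patched_cup: White sample cup with a blue screw lid; the one of two equal cups with a small round pale patch on its lid. 69 mm tall; the lid is 62 mm across and takes the top 13 mm, the body below is up to 58 mm across and tapers. About 0.1 kg, lid fixed. Origin: centre of its underside, z up.
- patch (a point): Middle of the pale round patch (15 mm across, a dark dot in its middle) on top of patched_cup's lid: 69 mm above the cup's underside and 11 mm off its centre line, along the cup's +x axis.
- pedestal: Metal pedestal fixed to the desk: a round foot 84 mm across, a thin column and a flat round grey plate 50 mm across whose top is 60 mm above the desk. Origin: centre of its underside.
- pedestal_top (a point): Centre of the upper face of the pedestal's round plate, 60 mm above the desk.
- holder: Fixed probe holder: a grey foot 100 x 80 x 12 mm, and a white square tube (27 mm outside, 11 mm inside) that leans 20 degrees from vertical, its open mouth up and toward the holder's -x side. Origin on the desk 78 mm straight below the middle of the mouth.
- probe: Probe, 0.1 kg, leaning in the holder (within 2 deg of the tube). White handle 20 x 20 mm, grey guard 30 x 30 mm, steel stem 8 mm thick. Origin: middle of the guard's underside; z up the handle, x and y square to its flats. Guard z 0 to 6 mm, handle to 92, stem to -52, tip to -66. At the start the guard rests on the holder's mouth, stem in the tube: draw it 70 mm or more along its axis.
- tip_end (a point): Round end (6 mm thick) of the probe's sprung tip, 66 mm below the probe's origin on its axis when not pressed; it moves with the tip.
- probe_tip (a joint): How far the sprung tip is pushed into the stem: 0 is out, 0.010 m is fully in (its stop). Spring 300 N/m, so half way in is about 1.5 N.
- plain_cup: The other, equal sample cup without a patch, to be left alone. Origin: centre of its underside.
- reagent_tall: Amber bottle with white cap, 36 mm across, 81 mm tall, bystander. Origin: centre of its underside.
- swabs: Flat swab pack, 51 x 51 x 9 mm, bystander. Origin: centre of its underside.
- holder_mouth (a point): Middle of the holder tube's open mouth, 78 mm above the desk, straight above the holder's origin.

How it is judged:
By the outcome, as a careful person would: the job done as asked, in the order asked, and still so for the second after the job is handed in, while the arm keeps its last pose, push and grip.
It also fails if it takes over 64 s, if anything falls off the work surface, if the arm or the gripper's body presses on something with over 40 N, if the wrist force passes 120 N, or if a joint passes its speed limit or range.

### The arm

A 6-joint arm with a two-finger parallel gripper is mounted at the origin on a cart in front of the work surface, level with it; the furniture and walls round the work are solid. World frame = base frame: x ahead of the robot, y to its left, z up, the work surface at z = 0. Lengths are in m, angles in rad, forces in N, time in s.
With the tool pointing down it reaches from about 0.425 to 0.925 m from the base axis. Payload 12.5 kg.
Tool frame: the origin (TCP) lies at the very end of the fingers, on their centre line; the grasp point (between the pads) lies 19 mm behind it; x points along the fingers, y is the direction in which the jaws open and shut, and the axes are right-handed (so a half turn about x gives the same grasp; the last joint's range is limited). The gripper opens to 85 mm and grips with 20 to 120 N. Pads are 22 mm wide; open, the fingers measure 114 mm over their backs; the gripper's body (76 mm by 85 mm) begins 54 mm behind the grasp point. The pads swing forward as they close: fully open they stand 13 mm farther back than shut.
Start: joints at [1.101, 0.491, 1.559, -0, 1.092, -0.106], TCP at [0.222, 0.584, 0.231] pointing down, gripper open.
Joint ranges: [-3.1, 3.1], [-0.84, 2.19], [0.05, 2.79], [-1.13, 4.28], [0.06, 2.93], [-2.69, 2.69]. Speed limits (rad/s): [2.22, 2.22, 2.79, 3.14, 3.14, 3.14].

### API

Orientations are given as [roll, pitch, yaw] about the fixed x, y, z axes, in that order (R = Rz(yaw) Ry(pitch) Rx(roll)).
In Python, from plant import robot gives the robot as it stands.
- The arm moves only by the tool drive_tool, never from a script. Its argument "deltas" is text: rows parted by semicolons, each of 7 numbers parted by spaces: the shift along the tool's x, y, z in cm, then the turn, a rotation vector about the tool's x, y, z in rad, then the gripper's target within -1 to 1 (fully open at 1, half-way at 0, shut at -1). A call has 1 to 10 rows; each row is the pose to reach, as a shift and turn from the pose commanded when the call began, along the tool's axes at that moment; what a row does not reach only later rows make up. A row lasts 1/8 s, in which the tool goes at most 62.5 mm and 10.7 degrees, less where a joint would pass 70% of its speed; a pose out of reach is approached as far as the arm can. A call with a gripper value outside its range is refused whole. The fingers move at their own pace and stop on an object; the grip force is fixed at half the most. Time passes only in rows, so rows that repeat a pose let the fingers close. It gives the time, the measured TCP pose, the force and the opening at its end, in the units of the state.
- robot.sense(): the state, without advancing time (a new reading comes with each control period).
- robot.read_camera(name): name is "scene" or "top" or "wrist"; returns (picture, depth): 384x512x3 uint8, red, green, blue; 384x512 float32, m along the optical axis (not along the pixel's ray), 0 where there is no reading.
- robot.calibration(name): a dict with "fx", "fy", "cx", "cy" (pixels), "k1" (the pictures are not rectified: a ray, as slopes to the right and down, at radius r is drawn at 1 + k1 r^2 times it, then the intrinsics apply), "world_to_cam" (4x4, takes a point from world to camera coordinates). Camera axes: x right, y down, z forward; pixel columns grow to the right and rows downward; lengths in m; the calibration is good to about 2 mm. A picture is of the moment at which its call begins: read the wrist's pose just before it. calibration takes no time and is no camera call; for the wrist camera it gives the pose at the moment of the call.
- robot.close_job(): hands the job in, once; it reports no verdict.
The state is a dict: "time_s": time; "joint_positions": joint angles; "qd": joint speeds; "tau": joint torques, N m; "eef_pos": TCP position; "ee_rot": TCP orientation; "contact_force": force on the tool from outside, world axes, zero at the start; "moment": the same for the moment, N m; "finger_gap": opening from 0.0 (shut) to 1.0 (fully open).
Only numpy, scipy, OpenCV 4.12 (cv2) and the standard library are available. Lean on these libraries where they do the work, as an engineer would, in place of code of your own. Each camera call takes 0.05 s, during which the arm holds its last target. There are 200 camera calls.

## Working session

There is one attempt and no reset: what is moved stays moved. The work goes in short steps, Python scripts to look and compute and a tool call to move; the robot and the scene stay as the last step left them, time stands still between calls to the robot, and variables do not carry over. Pictures are saved under pics/ and viewed, about 8 in all and at most 12, crops included, and the job is handed in when it is done.

Besides the shell and the picture viewer there is one more tool, called after "Call:" in YAML: its name, and indented under it one key for each argument. drive_tool: Moves the arm, as the interface text tells. Its arguments: {"type":"object","properties":{"deltas":{"type":"string"}},"required":["deltas"]}

```bash
ls; mkdir -p pics
cat > h.py <<'E'
import numpy as np, cv2
from scipy.spatial.transform import Rotation as R
from plant import robot
def cam(n):
    c=robot.calibration(n); im,d=robot.read_camera(n); return c,im,d
def ray(c,u,v):
    x=(u-c['cx'])/c['fx'];y=(v-c['cy'])/c['fy'];rd=np.hypot(x,y);r=rd
    for _ in range(20): r=rd/(1+c['k1']*r*r)
    s=r/rd if rd>0 else 1
    T=np.linalg.inv(np.array(c['world_to_cam']))
    return T[:3,3],T[:3,:3]@np.array([x*s,y*s,1])   # point=o+depth*dir
def onz(c,u,v,z):
    o,d=ray(c,u,v); return o+(z-o[2])/d[2]*d
def pt(c,D,u,v):
    o,d=ray(c,u,v); return o+D[int(round(v)),int(round(u))]*d
def proj(c,p):
    q=np.array(c['world_to_cam'])@np.append(p,1);x,y=q[0]/q[2],q[1]/q[2];s=1+c['k1']*(x*x+y*y)
    return c['fx']*x*s+c['cx'],c['fy']*y*s+c['cy']
def cloud(c,D):
    v,u=np.mgrid[:D.shape[0],:D.shape[1]]
    x=(u-c['cx'])/c['fx'];y=(v-c['cy'])/c['fy'];rd=np.hypot(x,y)+1e-9;r=rd.copy()
    for _ in range(20): r=rd/(1+c['k1']*r*r)
    s=r/rd;P=np.stack([x*s*D,y*s*D,D],-1)
    T=np.linalg.inv(np.array(c['world_to_cam']));return P@T[:3,:3].T+T[:3,3]
def save(n,im): cv2.imwrite('pics/'+n,cv2.cvtColor(im,cv2.COLOR_RGB2BGR))
E
python3 - <<'E'
from h import *
s=robot.sense();print(s)
for n in('scene','top'):
    c,im,d=cam(n);np.savez(n,im=im,d=d);save(n+'0.png',im)
    print(n,c['fx'],c['k1'],np.linalg.inv(np.array(c['world_to_cam'])).round(3).tolist())
E
```

```text
pics
{'time_s': 0.0, 'joint_positions': array([ 1.10140338e+00,  4.91586056e-01,  1.55948431e+00, -8.43153748e-07,
        1.09167671e+00, -1.05579611e-01]), 'qd': array([ 0.00153382, -0.00053484,  0.00041572,  0.00084022, -0.00076807,
       -0.00077413]), 'tau': array([ 1.04535004e-03, -6.18433499e+01, -2.61606538e+01, -1.14087443e-04,
        3.97531840e-03,  2.81467334e-05]), 'eef_pos': array([0.22226025, 0.58389301, 0.23069927]), 'ee_rot': array([-1.6757282 ,  1.5696419 , -2.03954115]), 'contact_force': array([-0.45194705, -0.91816885, -0.76274013]), 'moment': array([-0.01870299,  0.03700972, -0.00332418]), 'finger_gap': 1.0023283572285218}
scene 403.4577714800329 -0.12099954392022329 [[0.742, -0.468, 0.48, 0.115], [-0.67, -0.526, 0.524, -0.399], [0.007, -0.711, -0.704, 0.71], [0.0, 0.0, 0.0, 1.0]]
top 384.0049848693335 -0.05417203173416938 [[-0.026, -0.983, 0.18, 0.374], [-0.999, 0.032, 0.034, 0.033], [-0.039, -0.179, -0.983, 1.009], [0.0, 0.0, 0.0, 1.0]]
```

View pics/scene0.png

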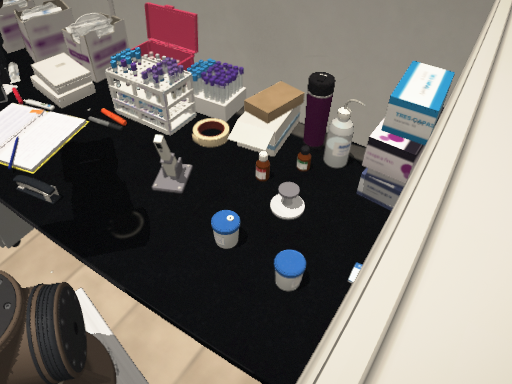

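View pics/top0.png

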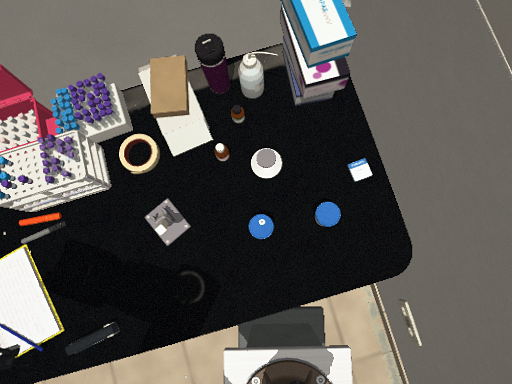

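The patched cup is at scene (226,228) / top (261,226), with its patch at top (262,222). The plain cup is at top (328,214), the pedestal plate at top (266,158), and the holder with probe at top (168,222) / scene (170,170). Now I'll measure them.

Run:
```python
from h import *
out={}
for n in('scene','top'):
    z=np.load(n+'.npz');im,d=z['im'],z['d'];c=robot.calibration(n);P=cloud(c,d)
    hsv=cv2.cvtColor(im,cv2.COLOR_RGB2HSV)
    m=cv2.inRange(hsv,(100,120,60),(120,255,255))
    k,l,st,ce=cv2.connectedComponentsWithStats(m)
    for i in range(1,k):
        if st[i,4]>200 :
            q=P[l==i];top=q[np.abs(q[:,2]-.069)<.006]
            if len(top)>100: print(n,'lid',ce[i].round(1),len(top),((top.max(0)+top.min(0))/2).round(4),(top.max(0)-top.min(0)).round(3),'onz',onz(c,*ce[i],.069).round(4))
    # pale patch, inside the lid's bounding region
    w=cv2.inRange(hsv,(0,0,140),(180,110,255))
    u0,v0=(230,218) if n=='scene' else (262,222)
    ww=np.zeros_like(w);ww[v0-7:v0+8,u0-7:u0+8]=w[v0-7:v0+8,u0-7:u0+8]
    vv,uu=np.nonzero(ww);print(n,'patch px',uu.mean(),vv.mean(),len(uu),onz(c,uu.mean(),vv.mean(),.069).round(4))
    # pedestal plate: depth z ~ .06
    u0,v0=(289,190) if n=='scene' else (266,158)
    q=P[v0-15:v0+16,u0-18:u0+19].reshape(-1,3);t=q[np.abs(q[:,2]-.06)<.004]
    print(n,'plate',len(t),((t.max(0)+t.min(0))/2).round(4),(t.max(0)-t.min(0)).round(3),t[:,2].mean())
    # holder region 
    u0,v0=(170,165) if n=='scene' else (168,222)
    q=P[v0-35:v0+35,u0-30:u0+30].reshape(-1,3);q=q[(q[:,2]>.004)&(q[:,2]<.25)]
    for a,b in((.005,.018),(.02,.05),(.05,.078),(.08,.095),(.1,.12),(.12,.14),(.14,.16),(.16,.18)):
        t=q[(q[:,2]>a)&(q[:,2]<b)]
        if len(t): print(n,a,b,len(t),'mean',t.mean(0).round(4),'rng',t.min(0).round(3),t.max(0).round(3))
    q=q[q[:,2]<.016];print('foot',cv2.minAreaRect((q[:,:2]*1000).astype(np.float32)))
for n,(u,v) in {'scene':(263,160),'top':(221,147)}.items():
    z=np.load(n+'.npz');print('bottle',pt(robot.calibration(n),z['d'],u,v).round(3))
for n,(u,v,s) in {'scene':(168,160,(110,205,120,200))}.items():pass
a=np.load('scene.npz')['im'][125:205,125:215];b=np.load('top.npz')['im'][190:255,135:205]
w=np.zeros((560,800,3),np.uint8);A=cv2.resize(a,(400,356),interpolation=2);B=cv2.resize(b,(400,371),interpolation=2)
w[:356,:400]=A;w[:371,400:]=B;save('crop1.png',w[:375])
```

```text
scene lid [224.8 221.9] 497 [0.4511 0.053  0.0672] [0.061 0.062 0.008] onz [0.4466 0.0482 0.069 ]
scene lid [289.6 262.9] 686 [ 0.4763 -0.1132  0.0669] [0.061 0.061 0.008] onz [ 0.4735 -0.1151  0.069 ]
scene patch px 229.78378378378378 217.51351351351352 37 [0.4623 0.0508 0.069 ]
scene plate 272 [0.6255 0.035  0.0598] [0.052 0.049 0.008] 0.059493555799670424
scene 0.005 0.018 693 mean [0.4791 0.3008 0.0117] rng [0.414 0.241 0.005] [0.644 0.49  0.018]
scene 0.02 0.05 201 mean [0.5119 0.3179 0.0332] rng [0.455 0.278 0.02 ] [0.629 0.414 0.05 ]
scene 0.05 0.078 115 mean [0.4723 0.2895 0.0612] rng [0.448 0.274 0.05 ] [0.508 0.306 0.078]
scene 0.08 0.095 62 mean [0.4638 0.2859 0.0855] rng [0.449 0.276 0.08 ] [0.483 0.304 0.095]
scene 0.1 0.12 54 mean [0.4567 0.2791 0.1094] rng [0.445 0.272 0.1  ] [0.473 0.289 0.12 ]
scene 0.12 0.14 56 mean [0.4485 0.2738 0.1301] rng [0.436 0.264 0.121] [0.467 0.282 0.139]
scene 0.14 0.16 70 mean [0.4424 0.2687 0.151 ] rng [0.43  0.261 0.14 ] [0.459 0.279 0.16 ]
scene 0.16 0.18 57 mean [0.443  0.2735 0.1632] rng [0.431 0.263 0.16 ] [0.455 0.284 0.168]
foot 
[... 598 characters left out ...]
.05]
top 0.05 0.078 72 mean [0.4883 0.3026 0.0549] rng [0.464 0.278 0.05 ] [0.51  0.333 0.076]
top 0.08 0.095 58 mean [0.4736 0.2936 0.0871] rng [0.461 0.278 0.081] [0.485 0.312 0.095]
top 0.1 0.12 16 mean [0.467  0.2882 0.1103] rng [0.461 0.279 0.103] [0.474 0.299 0.119]
top 0.12 0.14 15 mean [0.4607 0.2816 0.1285] rng [0.451 0.27  0.122] [0.467 0.294 0.139]
top 0.14 0.16 24 mean [0.4522 0.2767 0.1513] rng [0.432 0.265 0.14 ] [0.463 0.289 0.16 ]
top 0.16 0.18 72 mean [0.4449 0.2765 0.1646] rng [0.434 0.266 0.161] [0.456 0.288 0.17 ]
foot ((479.4230041503906, 302.1920166015625), (155.82228088378906, 184.25592041015625), 89.83684539794922)
bottle [0.645 0.143 0.066]
bottle [0.653 0.149 0.083]
```

View pics/crop1.png

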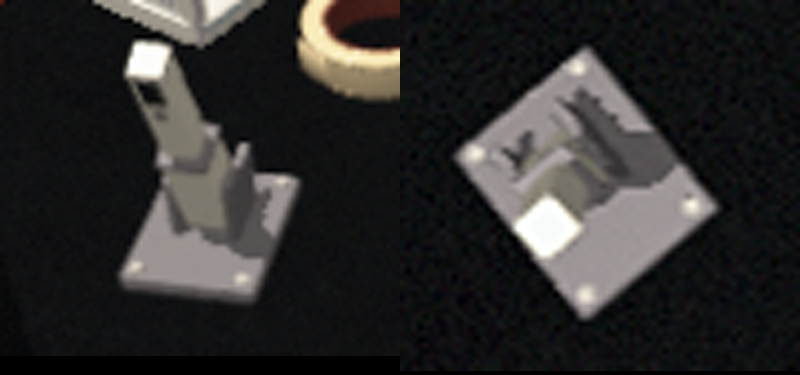

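The crop shows the handle's bright square top at right-hand (547,228). The foot's long axis runs along the image diagonal (455,157)→(585,318), and the probe leans toward the robot. Next I'll compute the moves for the cup.

```bash
cat >> h.py <<'E'
def state():
    s=robot.sense();return s,np.array(s['eef_pos']),R.from_euler('xyz',s['ee_rot'])
def delta(p,Rt,p0=None,R0=None):
    if p0 is None: s,p0,R0=state()
    t=R0.inv().apply(np.array(p)-p0)*100; r=(R0.inv()*Rt).as_rotvec()
    return 'cm',t.round(2),'rad',r.round(4)
def down(yaw): # tool x down, tool y at world angle yaw
    y=np.array([np.cos(yaw),np.sin(yaw),0]);x=np.array([0,0,-1.]);return R.from_matrix(np.c_[x,y,np.cross(x,y)])
E
python3 - <<'E'
from h import *
s,p,r=state();print(r.as_matrix().round(3));M=r.as_matrix()
yaw=np.arctan2(M[1,1],M[0,1]);print('yaw',yaw,'q1',s['joint_positions'][0])
cup=np.array([.453,.0545,0])
for dy in (-1.0,-.5,0):
    print(dy,yaw+dy,delta(cup+[0,0,.16],down(yaw+dy)))
c=robot.calibration('wrist');T=np.linalg.inv(np.array(c['world_to_cam']));print('wristcam in tool',r.inv().apply(T[:3,3]-p).round(3),(M.T@T[:3,:3]).round(2).tolist(),c['fx'])
# lean
z=np.load('top.npz');c=robot.calibration('top')
pts=[onz(c,135+u/400*70,190+v/371*65,.012)[:2] for u,v in((585,47),(455,157),(585,318),(718,208))]
print(np.round(pts,4).tolist(),[np.linalg.norm(pts[i]-pts[i-1]).round(3) for i in range(4)])
t=[onz(c,135+u/400*70,190+v/371*65,.165)[:2] for u,v in((547,193),(583,230),(550,260),(512,228))];print('handle top',np.round(t,4).tolist(),np.mean(t,0))
E
```

```text
[[-0.     0.356  0.935]
 [-0.001  0.935 -0.356]
 [-1.    -0.001 -0.   ]]
yaw 1.2069511534624773 q1 1.1013828022365073
-1.0 0.20695115346247728 ('cm', array([  7.11, -41.26,  40.4 ]), 'rad', array([1.e+00, 4.e-04, 9.e-04]))
-0.5 0.7069511534624773 ('cm', array([  7.11, -41.26,  40.4 ]), 'rad', array([5.e-01, 1.e-04, 1.e-03]))
0 1.2069511534624773 ('cm', array([  7.11, -41.26,  40.4 ]), 'rad', array([-0.    , -0.0001,  0.0009]))
wristcam in tool [-0.142  0.    -0.067] [[0.0, -0.26, 0.96], [1.0, -0.0, -0.0], [0.0, 0.96, 0.26]] 336.15784897540976
[[0.5331, 0.1158], [0.4839, 0.1764], [0.4091, 0.118], [0.457, 0.0565]] [np.float64(0.096), np.float64(0.078), np.float64(0.095), np.float64(0.078)]
handle top [[0.4521, 0.1188], [0.4374, 0.1051], [0.4262, 0.118], [0.4389, 0.1325]] [0.43866515 0.11859227]
```

Call:
drive_tool:
  deltas: "0 -6 6 0.1 0 0 1; 0 -12 12 0.25 0 0 1; 0 -18 18 0.4 0 0 1; 0 -24 24 0.55 0 0 1; 0 -30 30 0.7 0 0 1; 0 -35 34 0.85 0 0 1; 0 -39 38 0.95 0 0 1; 1 -41.3 40.4 1 0 0 1; 3 -41.3 40.4 1 0 0 1; 3 -41.3 40.4 1 0 0 1"

```text
time_s: 1.35
eef_pos: [0.4535, 0.0517, 0.2003]
ee_rot: [-1.735, 1.57, -3.102]
contact_force: [-0.4, 1.3, -0.6]
finger_gap: 1.0
```

```bash
cat >> h.py <<'E'
def lid(c,im,d,zt,tol=.006,near=None):
    P=cloud(c,d);m=cv2.inRange(cv2.cvtColor(im,cv2.COLOR_RGB2HSV),(100,120,40),(120,255,255))
    k,l,st,ce=cv2.connectedComponentsWithStats(m);o=[]
    for i in range(1,k):
        if st[i,4]<300: continue
        h=cv2.convexHull(np.argwhere(l==i)[:,::-1].astype(np.int32));q=np.zeros_like(m);cv2.fillConvexPoly(q,h,1)
        t=P[(q>0)&(np.abs(P[...,2]-zt)<tol)]
        if len(t)<100: continue
        cc,rr=cv2.minEnclosingCircle((t[:,:2]*1000).astype(np.float32))
        pa=(q>0)&(m==0)&(np.abs(P[...,2]-zt)<tol);pv,pu=np.nonzero(pa)
        o.append((ce[i].round(1),'mid',((t.max(0)+t.min(0))/2)[:2].round(4),'circ',np.round(cc,1),round(rr,1),'z',np.median(t[:,2]).round(4),'patch',len(pu),pu.mean() if len(pu) else 0,pv.mean() if len(pv) else 0,onz(c,pu.mean(),pv.mean(),zt).round(4) if len(pu) else 0))
    return o
E
python3 - <<'E'
from h import *
s,p,r=state();M=r.as_matrix();print(p,np.arctan2(M[1,1],M[0,1]),s['joint_positions'].round(3))
c,im,d=cam('wrist');save('w1.png',im);np.savez('w1',im=im,d=d)
for x in lid(c,im,d,.069):print(x)
E
```

```text
[0.45349625 0.05165674 0.20028055] 0.20371598832400378 [-0.031  0.295  1.993 -0.     0.855 -0.235]
(array([250.1, 178.4]), 'mid', array([0.4533, 0.0546]), 'circ', array([453.3,  54.6]), 31.4, 'z', np.float64(0.0672), 'patch', 304, np.float64(262.9078947368421), np.float64(186.4046052631579), array([0.4637, 0.0523, 0.069 ]))
(array([241.4, 325.5]), 'mid', array([ 0.4779, -0.094 ]), 'circ', array([ 477.9, -104.2]), 30.4, 'z', np.float64(0.0671), 'patch', 735, np.float64(244.15510204081633), np.float64(335.10748299319727), array([ 0.4771, -0.0942,  0.069 ]))
```

View pics/w1.png

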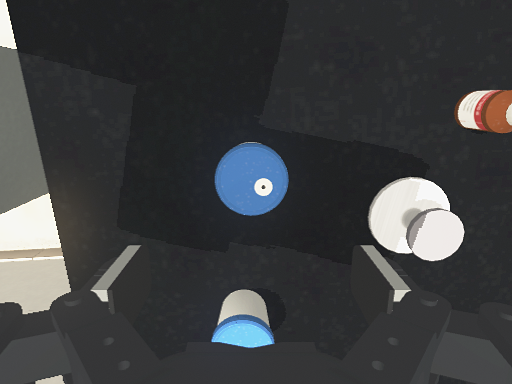

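The wrist view shows the lid at (250,178) with its patch dot at (263,187), and the pedestal plate at (435,235). The wrist and top views agree on the cup centre to 1 mm. I'll descend.

Call:
drive_tool:
  deltas: "2 0 -0.3 0 0 0 1; 5 0 -0.3 0 0 0 1; 8 0 -0.3 0 0 0 1; 11 0 -0.3 0 0 0 1; 13.5 0 -0.3 0 0 0 1; 15.2 0 -0.3 0 0 0 1; 16.2 0 -0.3 0 0 0 1; 16.2 0 -0.3 0 0 0 1; 16.2 0 -0.3 0 0 0 0.4; 16.2 0 -0.3 0 0 0 0.1"

```text
time_s: 2.65
eef_pos: [0.4527, 0.0574, 0.0403]
ee_rot: [1.411, 1.569, 0.048]
contact_force: [-0.8, -0.2, 9.8]
finger_gap: 0.71
```

Run:
```python
from h import *
s,p,r=state();print(p,s['finger_gap'],s['contact_force'])
z=np.load('w1.npz');T=np.linalg.inv
# plate centre from saved wrist frame needs its pose: use rigid tool->cam from now
c=robot.calibration('wrist');W=np.array(c['world_to_cam'])
now=np.eye(4);now[:3,:3]=r.as_matrix();now[:3,3]=p
old=np.eye(4);old[:3,:3]=r.as_matrix();old[:3,3]=[0.45349625,0.05165674,0.20028055]
c['world_to_cam']=W@now@T(old)
P=cloud(c,z['d']);sub=np.zeros(z['d'].shape,bool);sub[200:270,400:475]=1
t=P[sub&(np.abs(P[...,2]-.06)<.005)];print('plate',len(t),cv2.minEnclosingCircle((t[:,:2]*1000).astype(np.float32)),((t.max(0)+t.min(0))/2).round(4),np.median(t[:,2]))
```

```text
[0.45268606 0.05739274 0.04033108] 0.7095174781884281 [-0.75542994 -0.17260153  9.84968843]
plate 2332 ((627.687744140625, 38.17012023925781), 25.588125228881836) [0.6274 0.0376 0.0587] 0.060052943805653874
```

Call:
drive_tool:
  deltas: "0 0 0 0 0 0 -0.2; 0 0 0 0 0 0 -0.5; 0 0 0 0 0 0 -1; 0 0 0 0 0 0 -1"

```text
time_s: 3.15
eef_pos: [0.4527, 0.0574, 0.0403]
ee_rot: [1.418, 1.569, 0.054]
contact_force: [-1.2, 0.9, 9.0]
finger_gap: 0.71
```

Run:
```python
from h import *
s,p,r=state();print(p,s['finger_gap'],s['contact_force'],s['moment'])
print(r.as_matrix().round(3))
c,im,d=cam('wrist');save('w2.png',im)
```

```text
[0.45267399 0.05735781 0.04034004] 0.710252347795653 [-1.22020156  0.93062071  9.03790998] [ 0.01852588  0.42492399 -0.04004503]
[[ 0.002  0.979  0.205]
 [ 0.     0.205 -0.979]
 [-1.     0.002  0.   ]]
```

View pics/w2.png

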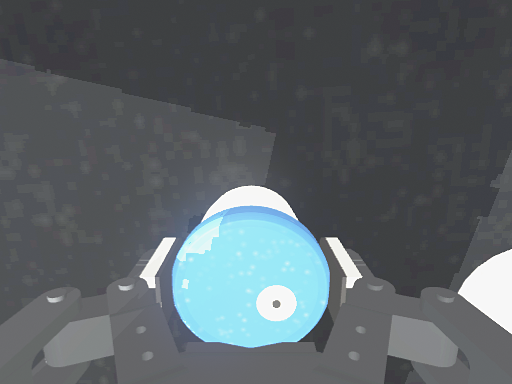

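The lid is seated between both pads, with the patch at (276,303). I'll lift it gently.

Call:
drive_tool:
  deltas: "-0.5 0 0 0 0 0 -1; -1.5 0 0 0 0 0 -1; -3.5 0 0 0 0 0 -1; -6 0 0 0 0 0 -1; -8.5 0 0 0 0 0 -1; -10.5 0 0 0 0 0 -1; -11.5 0 0 0 0 0 -1; -12 0 0 0 0 0 -1; -12 0 0 0 0 0 -1; -12 0 0 0 0 0 -1"

```text
time_s: 4.45
eef_pos: [0.4521, 0.0573, 0.1588]
ee_rot: [-1.873, 1.57, 3.047]
contact_force: [0.3, 0.5, -2.2]
finger_gap: 0.709
```

Run:
```python
from h import *
s,p,r=state();print(p,s['finger_gap'],s['contact_force'])
c,im,d=cam('wrist');save('w3.png',im);P=cloud(c,d)
m=cv2.inRange(cv2.cvtColor(im,cv2.COLOR_RGB2HSV),(85,70,60),(125,255,255))
k,l,st,ce=cv2.connectedComponentsWithStats(m)
i=1+np.argmax(st[1:,4]);h=cv2.convexHull(np.argwhere(l==i)[:,::-1].astype(np.int32));q=np.zeros_like(m);cv2.fillConvexPoly(q,h,1)
t=P[(q>0)&(d>0)];zt=np.percentile(t[:,2],90);t=t[np.abs(t[:,2]-zt)<.004]
A=np.c_[t[:,:2],np.ones(len(t))];n=np.linalg.lstsq(A,t[:,2],rcond=None)[0]
cc,rr=cv2.minEnclosingCircle((t[:,:2]*1000).astype(np.float32))
print('lid z',np.median(t[:,2]),'tilt deg',np.degrees(n[:2]),'c',cc,rr,ce[i],((t.max(0)+t.min(0))/2))
print('tool',r.inv().apply(np.array([cc[0]/1000,cc[1]/1000,np.median(t[:,2])])-p))
```

```text
[0.45214231 0.05733379 0.15876121] 0.7094189810348116 [ 0.25949503  0.47130539 -2.21660493]
lid z 0.18556111537465625 tilt deg [ 0.60320393 -0.12006949] c (452.435302734375, 54.79899597167969) 31.483858108520508 [248.58758158 276.51837479] [0.45244584 0.05717733 0.18630168]
tool [-0.02680042 -0.00025971  0.00253297]
```

Call:
drive_tool:
  deltas: "0 1.5 0.5 0 0 0 -1; 0 4 1.25 0 0 0 -1; 0 7 2.2 0 0 0 -1; 0 10 3.1 0 0 0 -1; 0 13 4.1 0 0 0 -1; 0 15.3 4.8 0 0 0 -1; 0 16.5 5.2 0 0 0 -1; 0 16.8 5.25 0 0 0 -1; 0 16.8 5.25 0 0 0 -1; 0 16.8 5.25 0 0 0 -1"

```text
time_s: 5.75
eef_pos: [0.6271, 0.0406, 0.1595]
ee_rot: [-2.441, 1.571, 2.479]
contact_force: [-0.3, -0.1, -0.1]
finger_gap: 0.713
```

Run:
```python
from h import *
s,p,r=state();print(p,s['contact_force'],s['joint_positions'].round(3))
print(delta([.6271,.0403,.105],down(.206)),delta([.6271,.0403,.100],down(.206)))
```

```text
[0.62705521 0.04060542 0.15947183] [-0.29237741 -0.07796251 -0.09229553] [-0.04   0.571  1.626  0.     0.945 -0.248]
('cm', array([ 5.45, -0.  ,  0.03]), 'rad', array([ 0.0012, -0.0001,  0.0001])) ('cm', array([ 5.95, -0.  ,  0.03]), 'rad', array([ 0.0012, -0.0001,  0.0001]))
```

Call:
drive_tool:
  deltas: "1 0 0 0 0 0 -1; 2.5 0 0 0 0 0 -1; 4 0 0 0 0 0 -1; 5 0 0 0 0 0 -1; 5.4 0 0 0 0 0 -1; 5.6 0 0 0 0 0 -1; 5.7 0 0 0 0 0 -1; 5.7 0 0 0 0 0 -1; 5.7 0 0 0 0 0 -1"

```text
time_s: 6.88
eef_pos: [0.6277, 0.0405, 0.1026]
ee_rot: [1.511, 1.57, 0.147]
contact_force: [0.4, -0.4, -1.0]
finger_gap: 0.706
```

Run:
```python
from h import *
s,p,r=state();print(p,s['contact_force'])
c,im,d=cam('scene');save('s2.png',cv2.resize(im[130:260,210:370],(800,650))[:600])
```

```text
[0.62766025 0.04049422 0.10255417] [ 0.43483448 -0.40779544 -1.04272922]
```

View pics/s2.png

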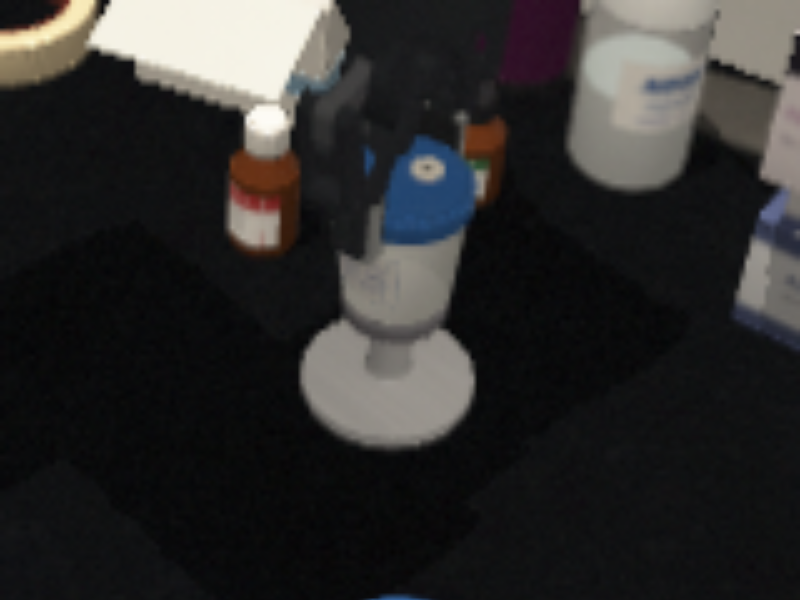

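The cup is centred above the plate: plate rim around (390,330) and column at (390,355) in the crop. I'll lower the last 2 mm.

Call:
drive_tool:
  deltas: "0.05 0 0 0 0 0 -1; 0.1 0 0 0 0 0 -1; 0.15 0 0 0 0 0 -1; 0.2 0 0 0 0 0 -1; 0.22 0 0 0 0 0 -1; 0.22 0 0 0 0 0 -1; 0.22 0 0 0 0 0 -1"

```text
time_s: 7.8
eef_pos: [0.6276, 0.0405, 0.1004]
ee_rot: [1.439, 1.571, 0.075]
contact_force: [-1.3, -0.1, 5.2]
finger_gap: 0.708
```

Call:
drive_tool:
  deltas: "0 0 0 0 0 0 0.6; 0 0 0 0 0 0 1; 0 0 0 0 0 0 1; 0 0 0 0 0 0 1; 0 0 0 0 0 0 1; -1.5 0 0 0 0 0 1; -4 0 0 0 0 0 1; -8 0 0 0 0 0 1; -12 0 0 0 0 0 1; -14 0 0 0 0 0 1"

```text
time_s: 9.05
eef_pos: [0.628, 0.0405, 0.2437]
ee_rot: [1.349, 1.567, -0.015]
contact_force: [-0.4, 0.4, -1.1]
finger_gap: 1.003
```

Run:
```python
from h import *
s,p,r=state();print(p,s['finger_gap'],s['contact_force'])
for n in('wrist','top'):
    c,im,d=cam(n);np.savez(n+'4',im=im,d=d)
    for x in lid(c,im,d,.129,.006):print(n,x)
    if n=='wrist': P=cloud(c,d);q=P[np.abs(P[...,2]-.129)<.007];q=q[np.hypot(q[:,0]-.6275,q[:,1]-.038)<.027];A=np.c_[q[:,:2],np.ones(len(q))];print('tilt',np.degrees(np.linalg.lstsq(A,q[:,2],rcond=None)[0][:2]))
```

```text
[0.62797721 0.04049328 0.24369032] 1.0030415895871962 [-0.41370811  0.39472886 -1.06042407]
wrist (array([248.7, 189.9]), 'mid', array([0.6282, 0.038 ]), 'circ', array([628.3,  37.8]), 31.3, 'z', np.float64(0.1272), 'patch', 334, np.float64(261.50898203592817), np.float64(198.09281437125748), array([0.6383, 0.0356, 0.129 ]))
tilt [ 0.68833187 -0.13047475]
top (array([ 64. , 109.8]), 'mid', array([0.7582, 0.5424]), 'circ', array([758. , 536.8]), 58.5, 'z', np.float64(0.1284), 'patch', 35, np.float64(63.714285714285715), np.float64(106.65714285714286), array([0.7618, 0.5417, 0.129 ]))
```

The cup stands on the plate within 1 mm (lid centre at (0.628, 0.038)), level and released. Now a standoff for the probe, aligned with its lean.

```bash
cat >> h.py <<'E'
def leanrot(u,yaw): # tool x=-u, tool y nearest to horizontal dir yaw
    x=-np.array(u)/np.linalg.norm(u);y=np.array([np.cos(yaw),np.sin(yaw),0]);y-=x*(x@y);y/=np.linalg.norm(y)
    return R.from_matrix(np.c_[x,y,np.cross(x,y)])
E
python3 - <<'E'
from h import *
c=robot.calibration('top')
f=lambda L,z:[onz(c,135+(u-400)/400*70-.5*0,190+v/371*65,z)[:2] for u,v in L]
p=f(((585,47),(455,157),(585,318),(718,208)),.012);print(np.round(p,4).tolist())
t=f(((547,193),(583,230),(550,260),(512,228)),.1645);print(np.round(t,4).tolist(),np.mean(t,0))
e=(p[0]-p[3])+(p[1]-p[2]);y=(p[1]-p[0])+(p[2]-p[3]);print('foot angs',np.arctan2(*(e[::-1])),np.arctan2(*(y[::-1])),'centre',np.mean(p,0))
e=(t[0]-t[3])+(t[1]-t[2]);y=(t[3]-t[2])+(t[0]-t[1]);print('handle angs',np.arctan2(*(e[::-1])),np.arctan2(*(y[::-1])))
yaw=.663;u=np.array([-.342*np.cos(yaw),-.342*np.sin(yaw),.94])
print(delta(np.array([.445,.2765,.1645])+.08*u,leanrot(u,yaw)))
E
```

```text
[[0.539, 0.3027], [0.4892, 0.3631], [0.4136, 0.3009], [0.4622, 0.2398]]
[[0.4565, 0.2756], [0.4417, 0.2612], [0.4303, 0.274], [0.4432, 0.2893]] [0.44291068 0.27503641]
foot angs 0.6876608538081326 2.250819195915755 centre [0.47599736 0.30162855]
handle angs -0.8223873319962683 0.8219444343930804
('cm', array([  0.27, -15.54, -25.66]), 'rad', array([-0.4508,  0.0818,  0.3382]))
```

Call:
drive_tool:
  deltas: "0 -2 -3 -0.05 0.01 0.04 1; 0 -5 -8 -0.15 0.03 0.12 1; 0 -8 -13 -0.25 0.05 0.2 1; 0 -11 -18 -0.33 0.06 0.25 1; 0.2 -13.5 -22 -0.4 0.075 0.3 1; 0.3 -15 -24.7 -0.44 0.08 0.33 1; 0.3 -15.5 -25.6 -0.45 0.08 0.34 1; 0.3 -15.5 -25.6 -0.45 0.08 0.34 1; 0.3 -15.5 -25.6 -0.45 0.08 0.34 1; 0.3 -15.5 -25.6 -0.45 0.08 0.34 1"

```text
time_s: 10.4
eef_pos: [0.424, 0.2586, 0.237]
ee_rot: [1.575, 1.225, 0.664]
contact_force: [0.3, -0.3, 0.2]
finger_gap: 0.998
```

Run:
```python
from h import *
s,p,r=state();print(p,r.as_matrix().round(3).tolist(),s['joint_positions'].round(3))
c,im,d=cam('wrist');save('w5.png',im);np.savez('w5',im=im,d=d,W=np.array(c['world_to_cam']))
P=cloud(c,d)
t=P[(d>0)&(P[...,2]>.09)&(P[...,2]<.175)&(abs(P[...,0]-.45)<.05)&(abs(P[...,1]-.28)<.05)]
print(len(t));tl=r.inv().apply(t-p)
for a in np.arange(.07,.2,.01):
    q=tl[(tl[:,0]>a)&(tl[:,0]<a+.01)]
    if len(q)>5: print(a.round(3),len(q),q.min(0).round(4),q.max(0).round(4),q.mean(0).round(4))
```

```text
[0.42396711 0.25861401 0.23696597] [[0.267, 0.743, 0.613], [0.209, 0.577, -0.79], [-0.941, 0.339, -0.001]] [ 0.362  0.199  2.062  0.192  0.557 -0.445]
1336
0.07 764 [ 0.0754 -0.01   -0.0118] [0.0799 0.0094 0.0082] [ 0.0776 -0.0004 -0.0022]
0.08 154 [ 0.08   -0.0108 -0.0117] [0.09   0.0095 0.0091] [ 0.0833 -0.001  -0.0077]
0.09 83 [ 0.0901 -0.0106 -0.0119] [ 0.0996  0.0092 -0.0079] [ 0.0951 -0.0001 -0.0113]
0.1 78 [ 0.1001 -0.0108 -0.012 ] [ 0.1098  0.0094 -0.0079] [ 0.1051 -0.0009 -0.0112]
0.11 61 [ 0.1106 -0.0098 -0.0121] [ 0.1197  0.0091 -0.0099] [ 1.148e-01  1.000e-04 -1.140e-02]
0.12 62 [ 0.12   -0.01   -0.0119] [ 0.1299  0.0095 -0.0091] [ 0.1246 -0.0007 -0.0113]
0.13 57 [ 0.1304 -0.0103 -0.012 ] [ 0.1398  0.0097 -0.0085] [ 1.347e-01 -1.000e-04 -1.150e-02]
0.14 53 [ 0.14   -0.01   -0.0122] [ 0.1498  0.0093 -0.0093] [ 0.1454 -0.0002 -0.0115]
0.15 24 [ 0.1501 -0.0084 -0.0122] [ 0.1574  0.0095 -0.0095] [ 0.1538  0.0013 -0.0116]
```

View pics/w5.png

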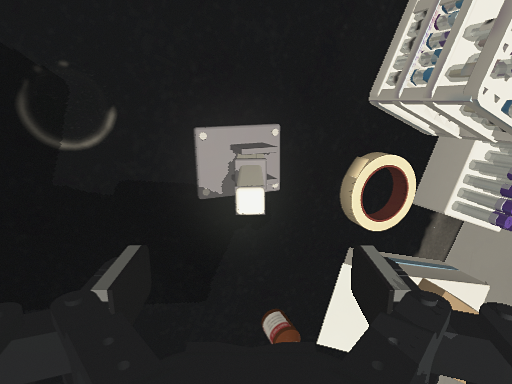

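The handle axis is parallel to the tool within about 0.3°. It sits at tool (y, z) = (-0.5, -1.8) mm with its top 77.5 mm ahead (bright square at (250,201)). I'll move in along the axis.

Call:
drive_tool:
  deltas: "1.5 -0.05 -0.18 0 0 0 1; 4 -0.05 -0.18 0 0 0 1; 7 -0.05 -0.18 0 0 0 1; 9.5 -0.05 -0.18 0 0 0 1; 11.3 -0.05 -0.18 0 0 0 1; 12 -0.05 -0.18 0 0 0 1; 12 -0.05 -0.18 0 0 0 0.3; 12 -0.05 -0.18 0 0 0 -0.1; 12 -0.05 -0.18 0 0 0 -0.3; 12 -0.05 -0.18 0 0 0 -0.4"

```text
time_s: 11.7
eef_pos: [0.4539, 0.2855, 0.1245]
ee_rot: [1.574, 1.224, 0.665]
contact_force: [-0.5, -0.5, 0.3]
finger_gap: 0.299
```

Call:
drive_tool:
  deltas: "0 0 0 0 0 0 -0.6; 0 0 0 0 0 0 -0.8; 0 0 0 0 0 0 -1; 0 0 0 0 0 0 -1; 0 0 0 0 0 0 -1"

```text
time_s: 12.32
eef_pos: [0.4539, 0.2855, 0.1245]
ee_rot: [1.574, 1.224, 0.665]
contact_force: [-1.0, -1.1, 5.2]
finger_gap: 0.22
```

Call:
drive_tool:
  deltas: "-0.3 0 0 0 0 0 -1; -1 0 0 0 0 0 -1; -2.2 0 0 0 0 0 -1; -3.7 0 0 0 0 0 -1; -5.4 0 0 0 0 0 -1; -7.2 0 0 0 0 0 -1; -9 0 0 0 0 0 -1; -10.3 0 0 0 0 0 -1; -11 0 0 0 0 0 -1; -11 0 0 0 0 0 -1"

```text
time_s: 13.58
eef_pos: [0.4244, 0.2623, 0.2279]
ee_rot: [1.574, 1.224, 0.665]
contact_force: [-0.4, -0.7, -1.5]
finger_gap: 0.224
```

Run:
```python
from h import *
s,p,r=state();print(p,s['finger_gap'],s['contact_force'],s['joint_positions'].round(3))
# go up & over: via a point z+0.1, then upright above patch
P2=np.array([.6387,.0355,.330])
print('via',delta(p+[0.03,-0.03,.09],down(.5)))
print(delta(P2,down(.3)))
```

```text
[0.42444436 0.26233905 0.22792517] 0.22422688190937456 [-0.35041945 -0.6719037  -1.54650807] [ 0.37   0.215  2.07   0.196  0.531 -0.445]
via ('cm', array([-8.29,  3.56,  4.2 ]), 'rad', array([ 0.1599, -0.0292, -0.3462]))
('cm', array([-8.62,  6.27, 31.05]), 'rad', array([ 0.3579, -0.0638, -0.3431]))
```

Call:
drive_tool:
  deltas: "-2 0.5 0.5 0.02 0 -0.03 -1; -5 1.5 1.5 0.06 -0.01 -0.1 -1; -8.3 3.6 4.2 0.13 -0.025 -0.2 -1; -8.4 4.2 9 0.18 -0.03 -0.28 -1; -8.5 4.8 14 0.23 -0.045 -0.34 -1; -8.6 5.4 19 0.28 -0.055 -0.343 -1; -8.6 5.9 24 0.32 -0.06 -0.343 -1; -8.6 6.2 28 0.345 -0.064 -0.343 -1; -8.6 6.27 30 0.358 -0.064 -0.343 -1; -8.6 6.27 31 0.358 -0.064 -0.343 -1"

```text
time_s: 14.82
eef_pos: [0.6388, 0.0356, 0.3284]
ee_rot: [-1.83, 1.569, -3.102]
contact_force: [-1.2, 0.6, -0.6]
finger_gap: 0.227
```

Call:
drive_tool:
  deltas: "0 0 0 0 0 0 -1; 0 0 0 0 0 0 -1"

```text
time_s: 15.08
eef_pos: [0.638, 0.037, 0.3295]
ee_rot: [-1.562, 1.57, -2.831]
contact_force: [0.4, 0.3, -0.6]
finger_gap: 0.23
```

Run:
```python
from h import *
s,p,r=state();print(p,s['finger_gap'],r.as_matrix().round(3).tolist(),s['contact_force'],s['joint_positions'].round(3))
V=[]
for n in('scene','top','wrist'):
    c,im,d=cam(n);np.savez(n+'6',im=im,d=d,W=np.array(c['world_to_cam']))
    u,v=proj(c,p+[0,0,-.111]);u2,v2=proj(c,p+[0,0,-.03]);print(n,'pred tip',u,v,'handle',u2,v2)
    uc,vc=int((u+u2)/2),int((v+v2)/2);y0=max(0,min(384-130,vc-65));x0=max(0,min(512-130,uc-65))
    V.append(cv2.resize(im[y0:y0+130,x0:x0+130],(400,400),interpolation=2));print(n,'crop x0,y0',x0,y0)
save('v6.png',np.hstack(V[:2]))
```

```text
[0.63799305 0.03698727 0.32951697] 0.22993558646475734 [[-0.001, 0.955, 0.297], [-0.0, 0.297, -0.955], [-1.0, -0.001, 0.0]] [ 0.41082031  0.32907239 -0.57817447] [-0.045  0.437  1.384 -0.     1.321 -0.346]
scene pred tip 297.601476967726 130.1817278294779 handle 301.0374952529105 96.01214400194735
scene crop x0,y0 234 48
top pred tip 264.84893238870745 134.06290826308825 handle 264.20543576696207 120.81408488183989
top crop x0,y0 199 62
wrist pred tip 250.52437945259135 190.77175370197577 handle 250.5549435128055 228.7273422720156
wrist crop x0,y0 185 144
```

View pics/v6.png

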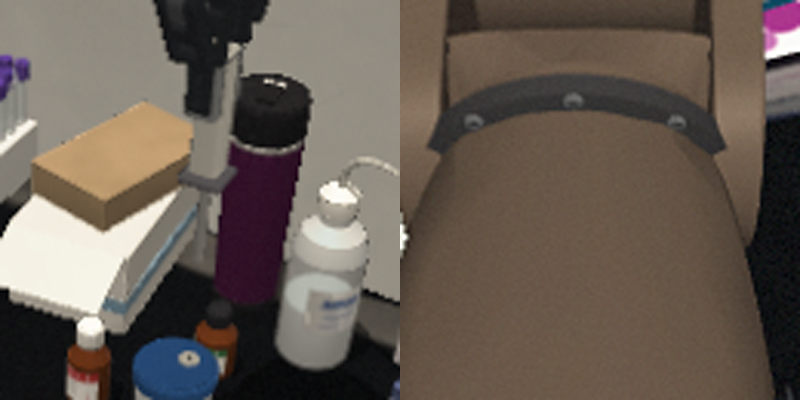

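In the scene crop the probe hangs upright, its guard at (208,178) and tip near (201,265) (stem end against the dark background). The top view is hidden by the arm. I'll measure the probe axis from the wrist depth.

Run:
```python
from h import *
s,p,r=state();print(p)
z=np.load('wrist6.npz');c=robot.calibration('wrist');c['world_to_cam']=z['W']
P=cloud(c,z['d']);t=P[z['d']>0];tl=r.inv().apply(t-p);tl=tl[(abs(tl[:,1])<.03)&(abs(tl[:,2])<.03)&(tl[:,0]>-.05)&(tl[:,0]<.15)]
for a in np.arange(-.05,.13,.006):
    q=tl[(tl[:,0]>a)&(tl[:,0]<a+.006)]
    if len(q)>3: print(a.round(3),len(q),q.min(0)[1:].round(4),q.max(0)[1:].round(4),np.median(q,0)[1:].round(4))
im=z['im'].copy();save('w6.png',cv2.resize(im[140:300,170:330],(600,600),interpolation=2))
```

```text
[0.63817035 0.03674962 0.32962933]
-0.05 1478 [-0.03  -0.015] [0.0299 0.0079] [-0.0114 -0.0124]
-0.044 3712 [-0.0298 -0.0146] [0.0299 0.0115] [-0.0003 -0.0028]
-0.038 1109 [-0.0163 -0.0126] [0.0162 0.0115] [ 0.     -0.0089]
-0.032 819 [-0.0235 -0.0125] [ 0.0232 -0.0064] [-0.0003 -0.009 ]
-0.026 824 [-0.0235 -0.0124] [ 0.0231 -0.0063] [ 0.0001 -0.0089]
-0.02 693 [-0.0236 -0.0123] [ 0.023  -0.0062] [ 0.0001 -0.0089]
-0.014 603 [-0.0232 -0.0124] [ 0.0231 -0.0064] [ 0.0001 -0.0089]
-0.008 389 [-0.022  -0.0124] [ 0.0214 -0.0066] [-0.0008 -0.009 ]
-0.002 215 [-0.0098 -0.0107] [ 0.0096 -0.0069] [ 0.0001 -0.009 ]
0.004 188 [-0.01   -0.0098] [ 0.0098 -0.0062] [ 0.0001 -0.009 ]
0.01 174 [-0.0099 -0.0097] [ 0.0099 -0.0063] [-0.0004 -0.009 ]
0.016 154 [-0.01   -0.0097] [ 0.0099 -0.0059] [ 0.0006 -0.0091]
0.022 140 [-0.01   -0.0096] [ 0.0098 -0.0061] [-0.0004 -0.0091]
0.028 123 [-0.0098 -0.0097] [ 0.0099 -0.0064] [ 0.0002 -0.0091]
0.034 116 [-0.0098 -0.0097] [ 0.0099 -0.0066] [ 0.0007 -0.0091]
0.04 888 [-0.015  -0.0148] [0.015  0.0082] [ 0.0002 -0.0093]
0.046 64 [-0.0148 -0.0144] [0.0151 0.0068] [-0.0007 -0.0141]
0.088 17 [-0.0026 -0.0035] [ 0.0032 -0.002 ] [ 0.0003 -0.0033]
0.094 23 [-0.0034 -0.0037] [ 0.004  -0.0008] [ 0.0003 -0.003 ]
0.1 8 [-0.0035 -0.0036] [ 0.004  -0.0006] [-0.0001 -0.0026]
0.106 10 [-0.002  -0.0027] [ 0.0026 -0.0009] [ 0.0003 -0.0019]
0.112 5 [-0.002  -0.0023] [ 0.0027 -0.0013] [-0.0005 -0.0019]
```

View pics/w6.png

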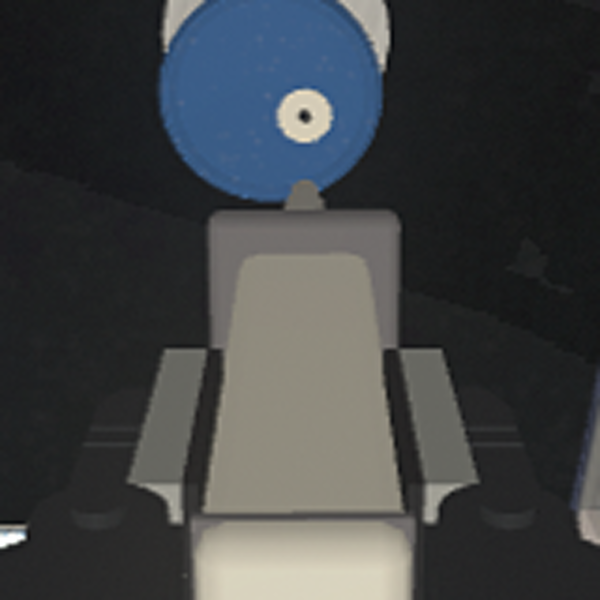

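The guard top is about 42.5 mm ahead of the TCP, so the tip is at about (114.5, 0.2, 0.6) mm in the tool frame. The axis is parallel to the tool within about 0.3°, and the patch dot is at crop (305,115). I'll work out the descent to just above the patch.

Run:
```python
from h import *
z=np.load('wrist6.npz');c=robot.calibration('wrist');c['world_to_cam']=z['W']
# patch: pale blob near (251,171)
im=z['im'];hsv=cv2.cvtColor(im,cv2.COLOR_RGB2HSV);m=cv2.inRange(hsv,(0,0,150),(180,90,255))[160:182,240:264]
v,u=np.nonzero(m);u0,v0=(u.min()+u.max())/2+240,(v.min()+v.max())/2+160;pa=onz(c,u0,v0,.129);print('patch',u0,v0,pa,len(u))
P=[]
for _ in range(6): s,p,r=state();P.append(np.r_[p,s['contact_force']]);robot.read_camera('scene')
P=np.array(P);p=P.mean(0);print(P.round(4).tolist(),p.round(4))
tip=np.array([.1145,.0002,.0006]);R0=down(.3016);print(r.as_matrix().round(4).tolist())
tgt=np.array([(pa[0]+.6387)/2,(pa[1]+.0355)/2,.129+.010])
print(delta(tgt-r.apply(tip),r,p[:3],r),R0.as_matrix()[:,0])
```

```text
patch 251.0 170.5 [0.63907028 0.0352422  0.129     ] 158
[[0.6382, 0.0367, 0.3296, 0.6718, -0.4319, -1.006], [0.6383, 0.0366, 0.3296, -0.1715, -0.1113, -1.1209], [0.6383, 0.0365, 0.3295, -0.6137, -0.052, 0.2563], [0.6384, 0.0364, 0.3295, -0.0922, -0.5408, -2.089], [0.6384, 0.0363, 0.3295, 0.9831, 0.5431, -0.0399], [0.6385, 0.0362, 0.3294, -0.7658, -0.2145, -0.5192]] [ 0.6383  0.0365  0.3295  0.0019 -0.1346 -0.7531]
[[-0.0005, 0.9553, 0.2957], [-0.0003, 0.2957, -0.9553], [-1.0, -0.0005, 0.0002]]
('cm', array([7.6 , 0.01, 0.06]), 'rad', array([0., 0., 0.])) [ 0.  0. -1.]
```

Call:
drive_tool:
  deltas: "0.8 0 0 0 0 0 -1; 2 0 0 0 0 0 -1; 3.5 0 0 0 0 0 -1; 5 0 0 0 0 0 -1; 6.2 0 0 0 0 0 -1; 7.1 0 0 0 0 0 -1; 7.5 0 0 0 0 0 -1; 7.6 0 0 0 0 0 -1; 7.6 0 0 0 0 0 -1; 7.6 0 0 0 0 0 -1"

```text
time_s: 16.77
eef_pos: [0.6386, 0.036, 0.2537]
ee_rot: [-0.203, 1.57, -1.474]
contact_force: [-0.9, 0.2, -1.4]
finger_gap: 0.226
```

Call:
drive_tool:
  deltas: "0 0 0 0 0 0 -1; 0 0 0 0 0 0 -1; 0 0 0 0 0 0 -1; 0 0 0 0 0 0 -1; 0 0 0 0 0 0 -1"

```text
time_s: 17.4
eef_pos: [0.6385, 0.036, 0.2533]
ee_rot: [-1.35, 1.57, -2.621]
contact_force: [-0.6, -0.1, -1.2]
finger_gap: 0.227
```

Run:
```python
from h import *
P=[];
for _ in range(8): s,p,r=state();P.append(np.r_[p,s['contact_force']]);im2,d2=robot.read_camera('scene')
P=np.array(P);print(P[[0,-1]].round(4).tolist(),P.mean(0).round(4));p=P[-1,:3]
c,im,d=cam('wrist');cs=robot.calibration('scene')
tip=p+r.apply([.1145,.0002,.0006]);print('tip',tip,proj(c,tip),proj(cs,tip))
Pc=cloud(c,d);q=Pc[(np.abs(Pc[...,2]-.129)<.008)];q=q[np.hypot(q[:,0]-.628,q[:,1]-.038)<.028];print('lid z',np.median(q[:,2]),len(q))
tl=r.inv().apply(Pc[d>0]-p);tl=tl[(abs(tl[:,1])<.006)&(abs(tl[:,2])<.006)&(tl[:,0]>.085)&(tl[:,0]<.13)];print('stem pts',len(tl),tl[:,0].max() if len(tl) else 0)
g=proj(cs,tip);x0,y0=int(g[0])-30,int(g[1])-40
A=cv2.resize(im[120:220,200:300],(400,400),interpolation=2);B=cv2.resize(im2[y0:y0+60,x0:x0+60],(400,400),interpolation=2);print('scene crop',x0,y0)
save('v7.png',np.hstack([A,B]))
```

```text
[[0.6385, 0.036, 0.2533, -0.6451, -0.051, -1.2432], [0.6385, 0.036, 0.2533, 0.7982, 0.2876, -1.1142]] [ 0.6385  0.036   0.2533 -0.1548  0.0546 -0.8854]
tip [0.63878648 0.03545404 0.13877886] (np.float64(250.81390702745895), np.float64(190.57391401013905)) (np.float64(295.3240554125457), np.float64(159.97088171676415))
lid z 0.12720354543768847 2917
stem pts 217 0.12744604476640659
scene crop 265 119
```

View pics/v7.png

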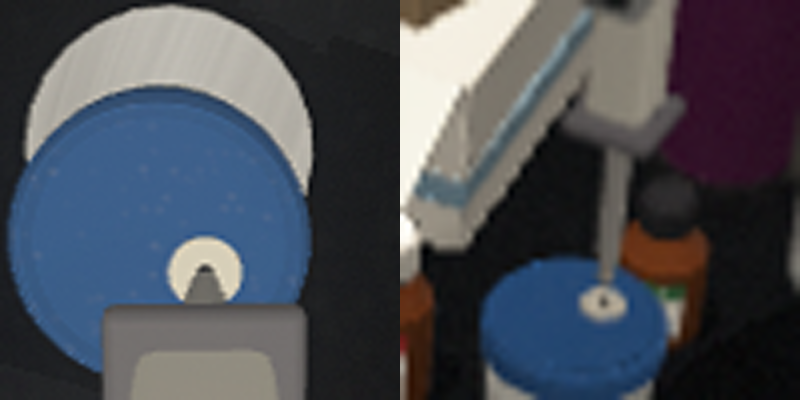

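Both views show the tip just above the patch: wrist tip end at (205,265) against patch centre (205,272), scene tip (608,283) against dot (602,299). The offset is under 1 mm. I'll go down slowly and average the force.

Call:
drive_tool:
  deltas: "0.1 0 0.02 0 0 0 -1; 0.2 0 0.04 0 0 0 -1; 0.3 0 0.05 0 0 0 -1; 0.4 0 0.05 0 0 0 -1; 0.5 0 0.05 0 0 0 -1; 0.5 0 0.05 0 0 0 -1; 0.5 0 0.05 0 0 0 -1"

```text
time_s: 18.73
eef_pos: [0.6386, 0.0355, 0.2483]
ee_rot: [-1.282, 1.57, -2.553]
contact_force: [-0.0, -0.4, -1.3]
finger_gap: 0.224
```

```bash
cat >> h.py <<'E'
def avg(n=16):
    P=[];c=robot.calibration('scene')
    for _ in range(n): s,p,r=state();P.append(np.r_[p,s['contact_force'],s['moment']]);im,d=robot.read_camera('scene')
    P=np.array(P);print(s['time_s'],'mean',P.mean(0).round(4),'se',(P.std(0)/n**.5)[3:].round(3),'gap',s['finger_gap']);return c,im,d
E
python3 -c "
from h import *
avg()"
```

```text
19.475 mean [ 0.6386  0.0355  0.2483  0.1406 -0.0054 -1.059   0.0093 -0.0033  0.0022] se [0.088 0.157 0.103 0.008 0.007 0.009] gap 0.22810441915895155
```

Call:
drive_tool:
  deltas: "0.1 0 0 0 0 0 -1; 0.2 0 0 0 0 0 -1; 0.3 0 0 0 0 0 -1; 0.4 0 0 0 0 0 -1; 0.4 0 0 0 0 0 -1; 0.4 0 0 0 0 0 -1"

```text
time_s: 20.27
eef_pos: [0.6386, 0.0355, 0.2443]
ee_rot: [-1.362, 1.57, -2.633]
contact_force: [-0.1, -0.3, -1.0]
finger_gap: 0.224
```

```bash
python3 -c "
from h import *
avg()"
```

```text
21.025 mean [ 6.386e-01  3.550e-02  2.443e-01 -2.277e-01 -2.036e-01 -9.206e-01
 -4.000e-04 -1.340e-02 -3.300e-03] se [0.143 0.113 0.152 0.009 0.008 0.008] gap 0.22882936319818437
```

Call:
drive_tool:
  deltas: "0.05 0 0 0 0 0 -1; 0.1 0 0 0 0 0 -1; 0.15 0 0 0 0 0 -1; 0.2 0 0 0 0 0 -1; 0.2 0 0 0 0 0 -1; 0.2 0 0 0 0 0 -1"

```text
time_s: 21.82
eef_pos: [0.6386, 0.0355, 0.2423]
ee_rot: [-1.328, 1.57, -2.599]
contact_force: [-0.1, -0.2, -0.5]
finger_gap: 0.225
```

```bash
python3 -c "
from h import *
avg()"
```

```text
22.575 mean [ 0.6386  0.0355  0.2423 -0.1151  0.0373 -0.3236  0.0037 -0.0166 -0.0099] se [0.161 0.109 0.11  0.006 0.007 0.007] gap 0.22360672241698215
```

Call:
drive_tool:
  deltas: "0.05 0 0 0 0 0 -1; 0.1 0 0 0 0 0 -1; 0.15 0 0 0 0 0 -1; 0.2 0 0 0 0 0 -1; 0.25 0 0 0 0 0 -1; 0.25 0 0 0 0 0 -1; 0.25 0 0 0 0 0 -1"

```text
time_s: 23.5
eef_pos: [0.6387, 0.0355, 0.2398]
ee_rot: [-1.368, 1.57, -2.639]
contact_force: [-0.1, 0.7, 1.1]
finger_gap: 0.226
```

```bash
python3 -c "
from h import *
c,im,d=avg(24)
w,iw,dw=cam('wrist')
for x in lid(w,iw,dw,.129):print(x)
B=cv2.resize(im[125:185,265:325],(400,400),interpolation=2);A=cv2.resize(iw[120:220,200:300],(400,400),interpolation=2)
save('v8.png',np.hstack([A,B]))"
```

```text
24.65 mean [ 0.6386  0.0355  0.2398  0.0075  0.0562  0.5491  0.0078 -0.0239  0.0077] se [0.075 0.109 0.118 0.006 0.006 0.006] gap 0.22132900377105377
(array([235.7, 174.5]), 'mid', array([0.6283, 0.0384]), 'circ', array([628.2,  37.9]), 31.2, 'z', np.float64(0.1272), 'patch', 238, np.float64(247.82773109243698), np.float64(186.6218487394958), array([0.6355, 0.0383, 0.129 ]))
```

View pics/v8.png

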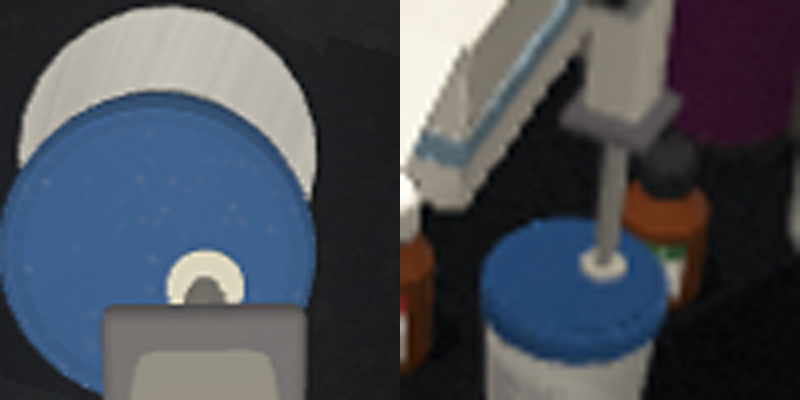

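The tip sits in the middle of the patch in both views: wrist (205,290) against patch centre (205,287), and scene (606,262). The cup hasn't moved. The force rose about 1.55 N, so the tip is roughly half in. I'll hold, then hand in.

Call:
drive_tool:
  deltas: "0 0 0 0 0 0 -1; 0 0 0 0 0 0 -1; 0 0 0 0 0 0 -1; 0 0 0 0 0 0 -1; 0 0 0 0 0 0 -1; 0 0 0 0 0 0 -1; 0 0 0 0 0 0 -1; 0 0 0 0 0 0 -1; 0 0 0 0 0 0 -1; 0 0 0 0 0 0 -1"

```text
time_s: 26.0
eef_pos: [0.6386, 0.0355, 0.2398]
ee_rot: [-1.309, 1.57, -2.58]
contact_force: [0.3, 0.4, -0.2]
finger_gap: 0.223
```

```bash
python3 -c "
from h import *
avg(12);print(robot.close_job())"
```

```text
26.55 mean [ 0.6386  0.0355  0.2398  0.0426 -0.0422  0.2271  0.0258 -0.0231  0.0011] se [0.108 0.127 0.148 0.007 0.01  0.009] gap 0.22448059140714935
the job is handed in; nothing more can be done
None
```

I stood the patched cup on the pedestal plate and let go of it. I then drew the probe, held it upright on the patch, pressed, and handed the job in at about 26.6 s, still holding it in contact.

- **Cup:** the last check put it within 1 mm of the plate's centre and level to about 0.7°. It had not moved under the probe.
- **Probe:** its axis is within about 0.3° of the tool, which points straight down. In both camera views the tip was within about 1 mm of the patch's middle.
- **Press:** after the press, the averaged force was about 1.55 N above the free reading (tip about 5 mm in). The last average, just before hand-in, was about 1.25 N above (about 4.2 mm). The two differ by roughly the sensor noise. The arm's height below first contact gives 4.6 mm, so the tip is about half way in. It was held there for about 3 s before hand-in.
- **Disagreements:**
    - Geometry put first contact about 1 mm lower than the force readings did; I went by the force.
    - The last automatic patch reading was wrong because the tip covered the patch, so I judged the centring from the pictures instead.
- **Not checked:** I took no final picture of the other things on the desk. No move came near the plain cup, the bottle or the swabs.

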